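# Clear the grill base and fit its plate

## Task

The sugar jar and the pepper mill have been left standing on the bare base of the table grill: first put both back, standing upright, on the floor of the wooden condiment tray. Then take the grill plate by its handle and lower it over the base's two locating pins until it lies flush on the deck. Set everything down rather than dropping it, and leave the other things on the worktop and in the tray where they are.

Things in the scene. Friction and masses are not known exactly. Their poses are not given: they have to be found in the camera images.
- sugar_jar: Clear glass jar of sugar with a flat lid, round, 63 mm diameter, 110 mm tall, 0.35 kg, straight sides up to 76 mm height, slightly narrower above, lid from 99 to 110 mm height 62 mm in diameter; best gripped 86 mm above its underside. Stands on the grill base at the start. Origin: centre of its underside, z up.
- pepper_mill: Wooden pepper mill, round, 170 mm tall, 0.18 kg: body up to 58 mm diameter from 0 to 122 mm height, round head 49 mm in diameter at its widest, from 123 to 159 mm height, best pinched at 136 mm, small 12 mm metal knob on top. The head does not turn. Stands on the grill base at the start. Origin: centre of its underside, z up.
- tray: Low wooden condiment tray, fixed to the worktop: 230 mm along its x, 160 mm along its y (outside), floor 6 mm above the worktop, rim 16 mm above the worktop and 8 mm thick (inside 214 x 144 mm). The salt shaker and the spice jar stand in it. Origin: centre of its underside, at worktop height.
- grill_base: Base of a table grill, fixed to the worktop: black box 220 mm along its x, 160 mm along its y, flat dark steel deck 38 mm above the worktop, with two round steel locating pins on a diagonal at (x, y) = (78, 45) and (-78, -45) mm: 12 mm diameter, 22 mm high above the deck, the top 9 mm tapering to 4 mm. Origin: centre of its underside, at worktop height.
- base_deck (a point): Centre of the grill base's deck, 38 mm above the worktop; axes as the grill base. (Round the work: wall cabinets hang 440 mm above the worktop from x = 0.68 m on; toaster, kettle and bread bin, about 200 mm tall, stand along the back from x = 0.64 m on; keep arm and wrist clear of them.)
- grill_plate: Aluminium grill plate, 180 (its x) x 120 (its y) x 12 mm, 0.45 kg, ribbed top. Two 16.5 mm through holes at (x, y) = (78, 45) and (-78, -45) mm; fits either way round. Black bar handle over its centre, 104 mm long along x, 14 x 14 mm section, its middle 42 mm above the underside, 23 mm free below the bar. Lies on the worktop at the start. Origin: centre of its underside, z up.
- salt_shaker: Salt shaker standing in the tray, 44 mm diameter, 90 mm tall, not to be moved. Origin: centre of its underside.
- spice_jar: Slim spice jar standing in the tray, 44 mm diameter, 96 mm tall, not to be moved. Origin: centre of its underside.
- sauce_bottle: Slim sauce bottle in the middle of the worktop, 46 mm diameter, 193 mm tall, not to be moved. Origin: centre of its underside.
- soup_tin: Food tin in the middle of the worktop, near its front edge, 75 mm diameter, 110 mm tall, not to be moved. Origin: centre of its underside.
- tea_box: Upright tea carton on the worktop, 85 x 114 mm, 212 mm tall, not to be moved. Origin: centre of its underside.
Not all that is in view belongs to the job. Leave any purple look-alike of the pepper_mill alone.

How it is judged:
By the outcome, as a careful person would: the job done as asked, in the order asked, and still so for the second after the job is handed in, with the robot touching nothing.
It also fails if it takes over 72 s, if anything falls off the work surface, if the arm or the gripper's body presses on something with over 40 N, if the wrist force passes 120 N, or if a joint passes its speed limit or range.

## Robot

A 7-joint arm with a two-finger parallel gripper is mounted at the origin on a cart in front of the work surface, level with it; the furniture and walls round the work are solid. World frame = base frame: x ahead of the robot, y to its left, z up, the work surface at z = 0. Lengths are in m, angles in rad, forces in N, time in s.
With the tool pointing down it reaches from about 0.425 to 0.875 m from the base axis. Payload 4.7 kg.
Tool frame: the origin (TCP) lies on the centre line of the jaws, within the pads' length; the fingertips stand 11 mm ahead of it and the grasp point (between the pads) lies 8 mm behind it; z points along the fingers, y is the line along which they close (so a half turn about z gives the same grasp; the last joint's range is limited). The gripper opens to 87 mm and grips with 3 to 60 N. Pads are 19 mm wide; open, the fingers measure 117 mm over their backs; the gripper's body (75 mm by 190 mm) begins 51 mm behind the grasp point.
Start: joints at [1.362, 0.321, -0.07, 1.45, 0.023, 1.371, -0.057], TCP at [0.144, -0.634, 0.234] pointing down, gripper open.
Joint ranges: [-2.86, 2.86], [-0.3, 2.09], [-1.38, 1.24], [0.06, 2.45], [-1.56, 4.7], [0.09, 2.05], [-2.69, 2.69]. Speed limits (rad/s): [2.57, 2.57, 3.14, 3.14, 3.14, 3.14, 3.14].

## Interface

Orientations are given as a unit quaternion [x, y, z, w].
In Python, from rig import arm gives the robot as it stands. The module is installed in compiled form; this text tells all that it offers.
- The arm moves only by the tool arm_command, never from a script. Its argument "steps" is a list of rows, each an object with "translation": the shift along the tool's x, y, z in mm, a list of three; "angular": the turn, a rotation vector about the tool's x, y, z in units of 8 degrees (1.0 is 8 degrees), a list of three; "claw": the gripper command: -1 is shut, 1 is fully open, values between are in proportion. A call has 1 to 20 rows; each row is the pose to reach, as a shift and turn from the pose commanded when the call began, along the tool's axes at that moment; what a row does not reach only later rows make up. A row lasts 1/8 s, in which the tool goes at most 62.5 mm and 10.7 degrees, less where a joint would pass 70% of its speed; a pose out of reach is approached as far as the arm can. A call with a gripper value outside its range is refused whole. The fingers move at their own pace and stop on an object; "squeeze" is the grip in N (left out, the last holds). Time passes only in rows, so rows that repeat a pose let the fingers close. It gives the time, the measured TCP pose, the force, the opening and the grip force at its end, in the units of the state.
- arm.sense(): the state, without advancing time (a new reading comes with each control period).
- arm.snapshot(name): name is "scene" or "top" or "wrist"; returns a dict with "pixels" (400x640x3 uint8, red, green, blue), "range_z" (400x640 float32, m along the optical axis (not along the pixel's ray), 0 where there is no reading), "camera_matrix" (3x3 intrinsics, pixels), "R" (3x3) and "t" (3): a world point X has camera coordinates R X + t; the wrist camera has in their place "tool_from_camera" (4x4, takes a point from camera to tool coordinates, whose origin is the TCP and whose axes are the flange's). Camera axes: x right, y down, z forward; pixel columns grow to the right and rows downward; lengths in m; the calibration is good to about 2 mm. A picture is of the moment at which its call begins: read the wrist's pose just before it.
- arm.hand_in(): hands the job in; it is judged then, once.
The state is a dict: "time": time; "joint_pos": joint angles; "joint_velocities": joint speeds; "tau": joint torques, N m; "eef_pos": TCP position; "eef_rot": TCP orientation; "force": force on the tool from outside, world axes, zero at the start; "torque": the same for the moment, N m; "finger_gap": finger opening in m; "grasp_force": force on a finger pad.
Only numpy, scipy, OpenCV 4.12 (cv2) and the standard library are available. Lean on these libraries where they do the work, as an engineer would, in place of code of your own. Each camera call takes 0.05 s, during which the arm holds its last target. There are 200 camera calls.

## Working session

There is one attempt and no reset: what is moved stays moved. The work goes in short steps, Python scripts to look and compute and a tool call to move; the robot and the scene stay as the last step left them, time stands still between calls to the robot, and variables do not carry over. Pictures are saved under pics/ and viewed, at most 10 in all, crops included, and the job is handed in when it is done.

Besides the shell and the picture viewer there is one more tool, called after "Call:" in YAML: its name, and indented under it one key for each argument. arm_command: Moves the arm, as the interface text tells. Its arguments: {"type":"object","properties":{"steps":{"type":"array","items":{"type":"object","properties":{"translation":{"type":"array","items":{"type":"number"}},"angular":{"type":"array","items":{"type":"number"}},"claw":{"type":"number"}}}},"squeeze":{"type":"number"}},"required":["steps"]}

```bash
mkdir -p pics
cat > h.py <<'E'
import numpy as np, cv2
from scipy.spatial.transform import Rotation as Ro
from rig import arm
def save(s,n): cv2.imwrite('pics/'+n,s['pixels'][:,:,::-1])
def cloud(s,T=None):
    K=s['camera_matrix'];z=s['range_z'];v,u=np.mgrid[:400,:640]
    P=np.stack([(u-K[0,2])/K[0,0]*z,(v-K[1,2])/K[1,1]*z,z],-1)
    if 'R' in s: return (P-s['t'])@s['R']
    W=T@s['tool_from_camera']; return P@W[:3,:3].T+W[:3,3]
def tool():
    q=arm.sense();T=np.eye(4);T[:3,:3]=Ro.from_quat(q['eef_rot']).as_matrix();T[:3,3]=q['eef_pos'];return T
def delta(xyz,yaw=None):
    "shift in tool mm"
    T=tool();return (T[:3,:3].T@(np.array(xyz)-T[:3,3])*1000).round(1)
E
python3 - <<'E'
from h import *
for n in('top','scene'):
    s=arm.snapshot(n);save(s,n+'1.png');np.savez(n+'1.npz',**s)
q=arm.sense();print(q['eef_pos'],q['eef_rot'],q['force'],q['finger_gap'],q['time']);print(tool().round(3))
E
```

```text
[ 0.14345964 -0.63348307  0.23259227] [ 9.93801456e-01  1.11166256e-01 -1.39598932e-04 -8.43138946e-04] [-0.96654552 -0.74926461 -0.34687616] 0.08710570097813983 0.1
[[ 0.975  0.221 -0.     0.143]
 [ 0.221 -0.975  0.002 -0.633]
 [-0.    -0.002 -1.     0.233]
 [ 0.     0.     0.     1.   ]]
```

View pics/top1.png

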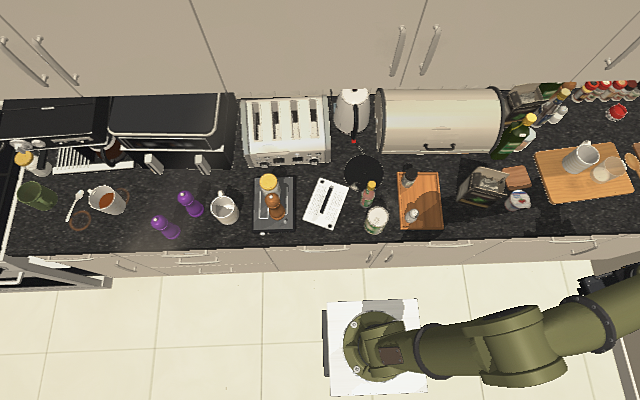

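View pics/scene1.png

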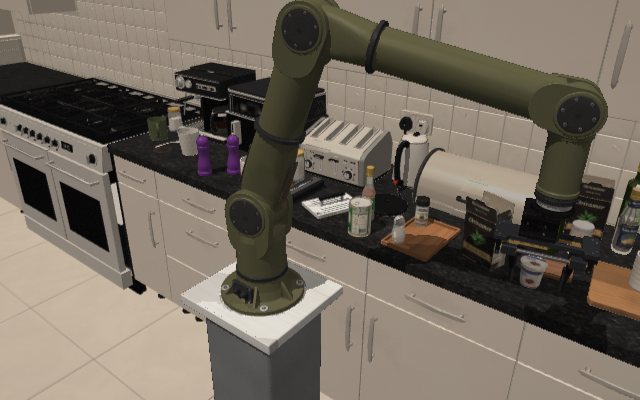

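The top view shows the base with jar and mill at about (272,200), the plate at (326,203), bottle (368,193), tin (376,220), tray (420,200) holding salt and spice, and tea box (483,185).

Run:
```python
from h import *
s=np.load('top1.npz');P=cloud(s);I=s['pixels']
cv2.imwrite('pics/c.png',cv2.resize(I[155:245,240:520],None,fx=2.85,fy=2.85,interpolation=cv2.INTER_CUBIC)[:,:,::-1])
sub=P[155:245,240:520]
# clusters of points above heights
reg=np.zeros((400,640),bool);reg[160:240,245:515]=1
for lo,hi in((.004,.0155),(.0155,.03),(.03,.045),(.06,.1),(.1,.125),(.125,.18),(.18,.25)):
    m=(P[...,2]>lo)&(P[...,2]<hi)&reg
    n,L,S,C=cv2.connectedComponentsWithStats(m.astype(np.uint8))
    for i in range(1,n):
        if S[i,4]>12:
            q=P[L==i];r=cv2.minAreaRect((q[:,:2]*1000).astype(np.float32))
            print(lo,C[i].round(),S[i,4],'ctr',np.round(r[0]),np.round(r[1]),round(r[2]),'mean',(q.mean(0)*1000).round(),I[L==i].mean(0).round())
```

```text
0.004 [509. 177.] 194 ctr [ 587. -566.] [ 58. 102.] 83 mean [ 591. -573.    9.] [154. 109.  75.]
0.004 [422. 202.] 1510 ctr [ 516. -212.] [170. 253.] 84 mean [ 500. -220.    8.] [151. 101.  60.]
0.004 [399. 176.] 44 ctr [ 613. -146.] [28. 47.] 86 mean [ 612. -143.   10.] [157. 106.  64.]
0.004 [350. 184.] 46 ctr [582.  46.] [91. 20.] 41 mean [582.  48.  12.] [85. 81. 73.]
0.004 [326. 204.] 1162 ctr [511. 144.] [129. 192.] 65 mean [507. 146.  11.] [237. 236. 229.]
0.004 [507. 207.] 20 ctr [ 470. -540.] [40. 10.] 25 mean [ 468. -540.    9.] [102.  90.  82.]
0.004 [471. 206.] 22 ctr [ 475. -400.] [39. 12.] 74 mean [ 478. -403.   10.] [33. 32. 30.]
0.0155 [363. 173.] 847 ctr [616.  -4.] [151. 130.] 88 mean [625.  -3.  20.] [39. 39. 37.]
0.0155 [294. 181.] 13 ctr [597. 264.] [35.  7.] 1 mean [599. 263.  24.] [33. 32. 32.]
0.0155 [253. 186.] 17 ctr [581. 418.] [47.  5.] 2 mean [582. 418.  26.] [45. 44. 44.]
0.0155 [405. 185.] 13 ctr [ 570. -159.] [39. 10.] 54 mean [ 568. -159.   23.] [125. 111.  93.]
0.0155 [294. 210.] 89 ctr [488. 265.] [ 11. 177.] 88 mean [481. 265.  25.] [32. 32. 31.]
0
[... 3329 characters left out ...]
507. -408.] [114.  78.] 71 mean [ 511. -404.  155.] [100.  92.  78.]
0.125 [268. 182.] 256 ctr [551. 345.] [59. 61.] 88 mean [547. 345. 146.] [224. 191. 101.]
0.125 [369. 191.] 49 ctr [501.  -4.] [27. 14.] 73 mean [501.  -3. 148.] [140. 116.  82.]
0.125 [274. 206.] 50 ctr [454. 324.] [14. 42.] 14 mean [453. 323. 159.] [115.  77.  46.]
0.18 [493. 171.] 123 ctr [ 542. -418.] [105.   8.] 72 mean [ 541. -419.  193.] [160. 143. 117.]
0.18 [371. 184.] 57 ctr [509.  -5.] [24. 26.] 87 mean [508.  -5. 192.] [212. 174.  77.]
0.18 [490. 191.] 89 ctr [ 466. -395.] [106.   9.] 73 mean [ 467. -394.  197.] [99. 89. 75.]
0.18 [272. 199.] 152 ctr [470. 328.] [43. 46.] 0 mean [468. 326. 191.] [154. 107.  68.]
```

View pics/c.png

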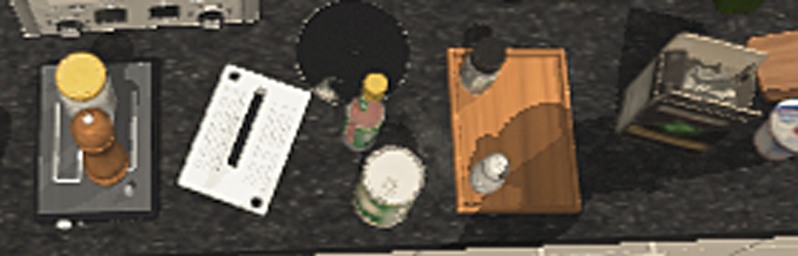

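The crop shows plate holes top and bottom at (235,75)/(257,203), one deck pin at (128,187), and the free half of the tray on its right side. I'll go to a hover over the tray for a closer look.

Call:
arm_command:
  steps:
    - {"translation": [0, 0, -60], "angular": [0, 0, 0], "claw": 1}
    - {"translation": [40, -30, -120], "angular": [0, 0, 0], "claw": 1}
    - {"translation": [440, -320, -170], "angular": [0, 0, 0], "claw": 1}
    - {"translation": [440, -320, -170], "angular": [0, 0, 0], "claw": 1}
    - {"translation": [440, -320, -170], "angular": [0, 0, 0], "claw": 1}
    - {"translation": [440, -320, -170], "angular": [0, 0, 0], "claw": 1}
    - {"translation": [440, -320, -170], "angular": [0, 0, 0], "claw": 1}
    - {"translation": [440, -320, -170], "angular": [0, 0, 0], "claw": 1}
    - {"translation": [440, -320, -170], "angular": [0, 0, 0], "claw": 1}
    - {"translation": [440, -320, -170], "angular": [0, 0, 0], "claw": 1}
    - {"translation": [440, -320, -170], "angular": [0, 0, 0], "claw": 1}
    - {"translation": [440, -320, -170], "angular": [0, 0, 0], "claw": 1}
    - {"translation": [440, -320, -170], "angular": [0, 0, 0], "claw": 1}

```text
time: 1.72
eef_pos: [0.5009, -0.2266, 0.4031]
eef_rot: [0.994, 0.11, -0.001, 0.0]
force: [-0.1, -0.7, -0.4]
finger_gap: 0.0871
grasp_force: 0.0
```

Run:
```python
from h import *
T=tool();s=arm.snapshot('wrist');save(s,'w1.png');P=cloud(s,T);np.savez('w1.npz',P=P,I=s['pixels'],T=T)
print(T.round(3), s['tool_from_camera'].round(3), s['camera_matrix'].round(0),arm.sense()['joint_pos'])
t=np.load('top1.npz');Q=cloud(t)
m=(Q[...,0]>.58)&(Q[...,2]>.13)&(Q[...,2]<.3)&(Q[...,1]<-.1)&(Q[...,1]>-.35)
print('bin min x',np.percentile(Q[m][:,0],[0,1,5]))
m=(Q[...,2]>.15)&(Q[...,2]<.3)&(Q[...,1]<-.3)&(Q[...,1]>-.5)&(Q[...,0]<.58)
q=Q[m];print('tea box left',q[q[:,1].argmax()],q[q[:,0].argmin()])
```

```text
[[ 0.976  0.218 -0.001  0.501]
 [ 0.218 -0.976 -0.    -0.227]
 [-0.001  0.    -1.     0.403]
 [ 0.     0.     0.     1.   ]] [[-0.001 -0.955 -0.296  0.082]
 [ 1.    -0.001 -0.    -0.001]
 [-0.    -0.296  0.955 -0.152]
 [ 0.     0.     0.     1.   ]] [[319.   0. 316.]
 [  0. 319. 196.]
 [  0.   0.   1.]] [ 0.81342141  0.10619948 -0.48240076  1.38535372  0.05014964  1.66280767
 -1.01361227]
bin min x [0.72917627 0.7357083  0.74203221]
tea box left [ 0.47952959 -0.3450781   0.20816006] [ 0.45051414 -0.43853767  0.2016312 ]
```

View pics/w1.png

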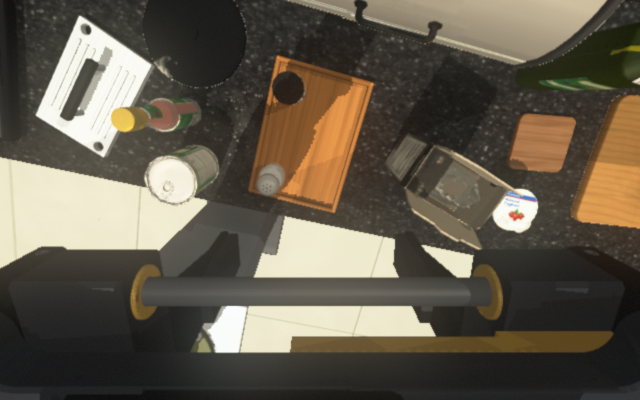

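The wrist view shows the tray at (275-372, 57-212), spice jar (288,88), salt (270,180), tea box (450,185), plate (93,85) and bottle (150,117). Measuring the tray from it.

Run:
```python
from h import *
d=np.load('w1.npz');P=d['P'];I=d['I'];H=cv2.cvtColor(I,cv2.COLOR_RGB2HSV)
v,u=np.mgrid[:400,:640]
roi=(u>230)&(u<385)&(v>40)&(v<220)
m=roi&(P[...,2]>.0035)&(P[...,2]<.02)&(H[...,1]>90)
m=cv2.morphologyEx(m.astype(np.uint8),cv2.MORPH_OPEN,np.ones((3,3)))>0
r=cv2.minAreaRect((P[m][:,:2]*1000).astype(np.float32));print('tray',r,np.percentile(P[m][:,2],[5,50,95]));print(cv2.boxPoints(r).round())
for lo,hi in((.08,.11),):
    n,L,S,C=cv2.connectedComponentsWithStats((roi&(P[...,2]>lo)&(P[...,2]<hi)).astype(np.uint8))
    for i in range(1,n):
        if S[i,4]>50:print(C[i].round(),S[i,4],P[L==i].mean(0).round(3),cv2.minEnclosingCircle((P[L==i][:,:2]*1000).astype(np.float32)))
```

```text
tray ((511.56634521484375, -209.162353515625), (160.22476196289062, 230.05152893066406), 87.4920883178711) [0.00510431 0.00686935 0.01663768]
[[ 393. -284.]
 [ 623. -294.]
 [ 630. -134.]
 [ 400. -124.]]
[288.  87.] 860 [ 0.585 -0.169  0.102] ((584.330322265625, -167.95774841308594), 21.99606704711914)
[268. 185.] 389 [ 0.442 -0.164  0.091] ((439.18731689453125, -163.40655517578125), 17.268138885498047)
```

Call:
arm_command:
  steps:
    - {"translation": [110, -545, 0], "angular": [0, 0, 0], "claw": 1}
    - {"translation": [110, -545, 0], "angular": [0, 0, 0], "claw": 1}
    - {"translation": [110, -545, 0], "angular": [0, 0, 0], "claw": 1}
    - {"translation": [110, -545, 0], "angular": [0, 0, 0], "claw": 1}
    - {"translation": [110, -545, 0], "angular": [0, 0, 0], "claw": 1}
    - {"translation": [110, -545, 0], "angular": [0, 0, 0], "claw": 1}
    - {"translation": [110, -545, 0], "angular": [0, 0, 0], "claw": 1}
    - {"translation": [110, -545, 0], "angular": [0, 0, 0], "claw": 1}
    - {"translation": [110, -545, 0], "angular": [0, 0, 0], "claw": 1}
    - {"translation": [110, -545, 0], "angular": [0, 0, 0], "claw": 1}
    - {"translation": [110, -545, 0], "angular": [0, 0, 0], "claw": 1}
    - {"translation": [110, -545, 0], "angular": [0, 0, 0], "claw": 1}

```text
time: 3.28
eef_pos: [0.4902, 0.3287, 0.4036]
eef_rot: [0.994, 0.109, 0.0, 0.001]
force: [-0.5, -0.6, 0.4]
finger_gap: 0.0868
grasp_force: 0.0
```

Run:
```python
from h import *
T=tool();s=arm.snapshot('wrist');save(s,'w2.png');P=cloud(s,T);np.savez('w2.npz',P=P,I=s['pixels'],T=T)
print(T.round(3),arm.sense()['joint_pos'].round(2) if hasattr(arm.sense()['joint_pos'],'round') else arm.sense()['joint_pos'])
reg=(P[...,0]>.38)&(P[...,0]<.63)&(P[...,1]>.05)&(P[...,1]<.48)
for lo,hi in((.008,.017),(.028,.045),(.045,.055),(.052,.064),(.14,.153),(.17,.215)):
    n,L,S,C=cv2.connectedComponentsWithStats((reg&(P[...,2]>lo)&(P[...,2]<hi)).astype(np.uint8))
    for i in range(1,n):
        if S[i,4]>25:
            q=(P[L==i][:,:2]*1000).astype(np.float32);r=cv2.minAreaRect(q)
            print(lo,C[i].round(),S[i,4],P[L==i].mean(0).round(3),np.round(r[0],1),np.round(r[1],1),round(r[2],1),'circ',np.round(cv2.minEnclosingCircle(q)[0],1),round(cv2.minEnclosingCircle(q)[1],1))
```

```text
[[ 0.976  0.217  0.001  0.49 ]
 [ 0.217 -0.976 -0.001  0.329]
 [ 0.001  0.002 -1.     0.404]
 [ 0.     0.     0.     1.   ]] [ 0.11  0.29 -0.97  1.27  0.24  1.7  -2.16]
0.008 [422. 155.] 6425 [0.517 0.149 0.013] [512.3 147.1] [120.9 180.4] 67.1 circ [512.7 148. ] 107.3
0.008 [487. 116.] 178 [0.603 0.065 0.014] [601.6  63.2] [59.3  9.6] 20.9 circ [602.   62.2] 29.7
0.028 [310. 124.] 9127 [0.526 0.347 0.037] [512.8 343.2] [157.5 217.5] 89.4 circ [512.6 342.9] 130.9
0.028 [226. 132.] 57 [0.487 0.477 0.037] [484.8 477.1] [36.7  5. ] 0.8 circ [484.8 479.5] 18.4
0.028 [425. 158.] 100 [0.516 0.153 0.041] [513.3 152.6] [ 4.6 99.8] 66.7 circ [513.8 153.7] 49.9
0.045 [223. 133.] 41 [0.488 0.477 0.05 ] [484.8 477.1] [38.2  5.1] 0.9 circ [484.7 479.6] 19.1
0.045 [429. 161.] 572 [0.513 0.148 0.049] [512.4 147.8] [ 14.  103.6] 67.3 circ [511.7 146.2] 51.8
0.045 [316. 151.] 120 [0.492 0.329 0.052] [485.9 328.1] [29.  57.6] 2.2 circ [472.7 327.6] 28.9
0.052 [292.  77.] 47 [0.591 0.387 0.057] [591.1 387.2] [10.2  9.2] 58.7 circ [591.4 387.1] 5.4
0.052 [222. 133.] 52 [0.488 0.477 0.058] [484.9 477.1] [38.7  5.2] 0.7 circ [484.9 479.7] 19.4
0.052 [319. 150.] 53 [0.494 0.325 0.054] [492.9 324.7] [46.1 14.2] 81.3 circ [486.2 325.7] 23.1
0.14 [312. 111.] 1962 [0.554 0.348 0.148] [552.7 348. ] [60.4 59.7] 13.5 circ [553.  347.9] 31.0
0.17 [312. 181.] 1289 [0.478 0.331 0.191] [474.9 330.4] [48.2 48.2] 60.6 circ [473.9 330.3] 25.0
```

View pics/w2.png

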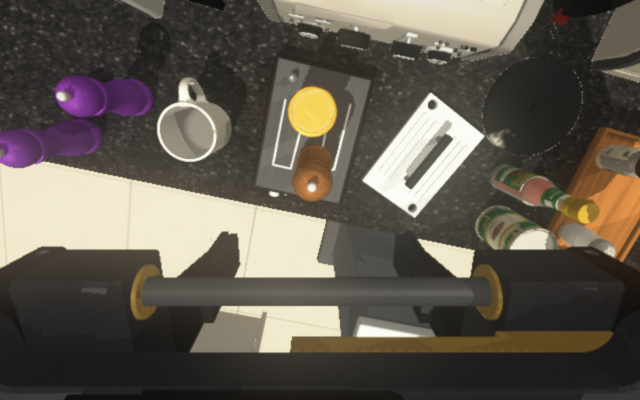

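The picture shows the jar lid at (312,111), mill head (312,187), a pin at (292,77), the plate at (422,155) with its bar, and the tool yaw already across the jar–mill line. Next is grasping the jar.

Call:
arm_command:
  steps:
    - {"translation": [65, -5, 0], "angular": [0, 0, 0], "claw": 1}
    - {"translation": [65, -5, 60], "angular": [0, 0, 0], "claw": 1}
    - {"translation": [65, -5, 120], "angular": [0, 0, 0], "claw": 1}
    - {"translation": [65, -5, 180], "angular": [0, 0, 0], "claw": 1}
    - {"translation": [65, -5, 220], "angular": [0, 0, 0], "claw": 1}
    - {"translation": [65, -5, 255], "angular": [0, 0, 0], "claw": 1}
    - {"translation": [65, -5, 275], "angular": [0, 0, 0], "claw": 1}
    - {"translation": [65, -5, 288], "angular": [0, 0, 0], "claw": 1}
    - {"translation": [65, -5, 288], "angular": [0, 0, 0], "claw": 1}
    - {"translation": [65, -5, 288], "angular": [0, 0, 0], "claw": 0.3}
    - {"translation": [65, -5, 288], "angular": [0, 0, 0], "claw": 0.3}
    - {"translation": [65, -5, 288], "angular": [0, 0, 0], "claw": 0.3}
    - {"translation": [65, -5, 288], "angular": [0, 0, 0], "claw": 0.3}
    - {"translation": [65, -5, 288], "angular": [0, 0, 0], "claw": 0.3}
  squeeze: 25

```text
time: 5.08
eef_pos: [0.5522, 0.3495, 0.1164]
eef_rot: [0.994, 0.111, 0.001, 0.001]
force: [1.0, -3.9, 5.1]
finger_gap: 0.0652
grasp_force: 25.0
```

Call:
arm_command:
  steps:
    - {"translation": [0, 0, -15], "angular": [0, 0, 0], "claw": 0.3}
    - {"translation": [0, 0, -50], "angular": [0, 0, 0], "claw": 0.3}
    - {"translation": [0, 0, -100], "angular": [0, 0, 0], "claw": 0.3}
    - {"translation": [0, 0, -150], "angular": [0, 0, 0], "claw": 0.3}
    - {"translation": [0, 0, -200], "angular": [0, 0, 0], "claw": 0.3}
    - {"translation": [-10, 25, -225], "angular": [0, 0, 0], "claw": 0.3}
    - {"translation": [-32, 79, -225], "angular": [0, 0, -1], "claw": 0.3}
    - {"translation": [-54, 133, -225], "angular": [0, 0, -2], "claw": 0.3}
    - {"translation": [-76, 187, -225], "angular": [0, 0, -3], "claw": 0.3}
    - {"translation": [-98, 241, -225], "angular": [0, 0, -4], "claw": 0.3}
    - {"translation": [-120, 295, -225], "angular": [0, 0, -5], "claw": 0.3}
    - {"translation": [-142, 349, -225], "angular": [0, 0, -6], "claw": 0.3}
    - {"translation": [-164, 403, -225], "angular": [0, 0, -7], "claw": 0.3}
    - {"translation": [-186, 457, -225], "angular": [0, 0, -8], "claw": 0.3}
    - {"translation": [-205, 505, -225], "angular": [0, 0, -9], "claw": 0.3}
    - {"translation": [-220, 540, -225], "angular": [0, 0, -9.35], "claw": 0.3}
    - {"translation": [-224, 550, -225], "angular": [0, 0, -9.35], "claw": 0.3}
    - {"translation": [-224, 550, -225], "angular": [0, 0, -9.35], "claw": 0.3}
    - {"translation": [-224, 550, -225], "angular": [0, 0, -9.35], "claw": 0.3}

```text
time: 7.45
eef_pos: [0.4552, -0.2329, 0.3408]
eef_rot: [0.721, 0.693, 0.0, 0.0]
force: [-0.7, 1.0, -2.3]
finger_gap: 0.0655
grasp_force: 25.0
```

Run:
```python
from h import *
T=tool();s=arm.snapshot('wrist');save(s,'w3.png');P=cloud(s,T);q=arm.sense()
print(T.round(3),q['joint_pos'],q['finger_gap'],q['force'],q['grasp_force'])
m=(P[...,2]>.1)&(np.hypot(P[...,0]-T[0,3],P[...,1]-T[1,3])<.06)
Z=(P-T[:3,3])@T[:3,:3]
m=(np.abs(Z[...,0])<.04)&(np.abs(Z[...,1])<.029)&(Z[...,2]>-.04)&(Z[...,2]<.1);print(m.sum(),Z[m].min(0),Z[m].max(0))
```

```text
[[ 0.039  0.999  0.001  0.455]
 [ 0.999 -0.039  0.    -0.233]
 [ 0.001  0.001 -1.     0.341]
 [ 0.     0.     0.     1.   ]] [ 1.09805295  0.02046248 -0.68105096  1.59110279  0.01259865  1.53423065
  0.37769683] 0.06531472823073511 [ 0.47516599 -0.10767496 -1.89839419] 24.97507001608028
13849 [-0.02136776 -0.0289916  -0.03611886] [0.03418654 0.02888968 0.0774057 ]
```

View pics/w3.png

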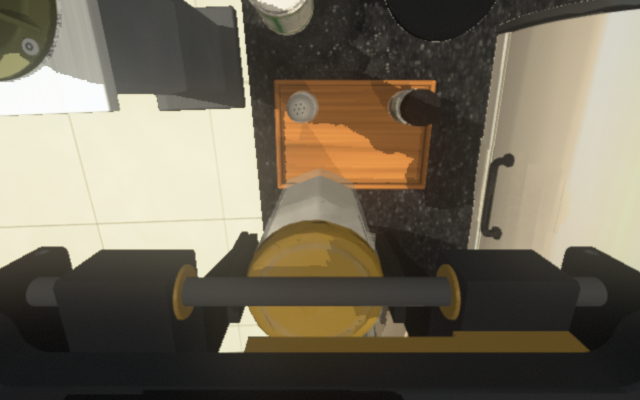

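The jar hangs upright with its lid at (315,280), and the tray ahead has free space. Lowering.

Call:
arm_command:
  steps:
    - {"translation": [-6, 0, 50], "angular": [0, 0, 0], "claw": 0.3}
    - {"translation": [-6, 0, 105], "angular": [0, 0, 0], "claw": 0.3}
    - {"translation": [-6, 0, 160], "angular": [0, 0, 0], "claw": 0.3}
    - {"translation": [-6, 0, 205], "angular": [0, 0, 0], "claw": 0.3}
    - {"translation": [-6, 0, 235], "angular": [0, 0, 0], "claw": 0.3}
    - {"translation": [-6, 0, 248], "angular": [0, 0, 0], "claw": 0.3}
    - {"translation": [-6, 0, 252], "angular": [0, 0, 0], "claw": 0.3}
    - {"translation": [-6, 0, 254], "angular": [0, 0, 0], "claw": 0.3}
    - {"translation": [-6, 0, 255], "angular": [0, 0, 0], "claw": 0.3}
    - {"translation": [-6, 0, 255], "angular": [0, 0, 0], "claw": 0.3}

```text
time: 8.75
eef_pos: [0.4544, -0.2418, 0.0862]
eef_rot: [0.722, 0.692, 0.0, 0.001]
force: [0.7, -0.0, -2.3]
finger_gap: 0.0653
grasp_force: 25.0
```

Call:
arm_command:
  steps:
    - {"translation": [0, 0, 1], "angular": [0, 0, 0], "claw": 0.3}
    - {"translation": [0, 0, 2], "angular": [0, 0, 0], "claw": 0.3}
    - {"translation": [0, 0, 2], "angular": [0, 0, 0], "claw": 0.3}

```text
time: 9.12
eef_pos: [0.4543, -0.2418, 0.0842]
eef_rot: [0.722, 0.692, -0.0, 0.0]
force: [-0.3, -0.0, 3.5]
finger_gap: 0.065
grasp_force: 25.0
```

Call:
arm_command:
  steps:
    - {"translation": [0, 0, 2], "angular": [0, 0, 0], "claw": 0.7}
    - {"translation": [0, 0, 2], "angular": [0, 0, 0], "claw": 1}
    - {"translation": [0, 0, 2], "angular": [0, 0, 0], "claw": 1}
    - {"translation": [0, 0, -20], "angular": [0, 0, 0], "claw": 1}
    - {"translation": [0, 0, -70], "angular": [0, 0, 0], "claw": 1}
    - {"translation": [0, 0, -130], "angular": [0, 0, 0], "claw": 1}
    - {"translation": [0, 0, -190], "angular": [0, 0, 0], "claw": 1}
    - {"translation": [40, 0, -216], "angular": [0, 0, 0], "claw": 1}
    - {"translation": [100, 0, -216], "angular": [0, 0, 0], "claw": 1}
    - {"translation": [572, -5, -216], "angular": [0, 0, 0], "claw": 1}
    - {"translation": [572, -5, -216], "angular": [0, 0, 0], "claw": 1}
    - {"translation": [572, -5, -216], "angular": [0, 0, 0], "claw": 1}
    - {"translation": [572, -5, -216], "angular": [0, 0, 0], "claw": 1}
    - {"translation": [572, -5, -216], "angular": [0, 0, 0], "claw": 1}
    - {"translation": [572, -5, -216], "angular": [0, 0, 0], "claw": 1}
    - {"translation": [572, -5, -216], "angular": [0, 0, 0], "claw": 1}
    - {"translation": [572, -5, -216], "angular": [0, 0, 0], "claw": 1}
    - {"translation": [572, -5, -216], "angular": [0, 0, 0], "claw": 1}
    - {"translation": [572, -5, -216], "angular": [0, 0, 0], "claw": 1}
    - {"translation": [572, -5, -216], "angular": [0, 0, 0], "claw": 1}

```text
time: 11.62
eef_pos: [0.4742, 0.3283, 0.2995]
eef_rot: [0.723, 0.691, -0.0, 0.001]
force: [0.0, 0.4, -0.2]
finger_gap: 0.0874
grasp_force: 0.0
```

Run:
```python
from h import *
s=arm.snapshot('top');P=cloud(s)
for nm,x,y,lo,hi in(('jar',.454,-.24,.1,.13),('mill',.474,.33,.16,.215)):
    m=(np.hypot(P[...,0]-x,P[...,1]-y)<.07)&(P[...,2]>lo)&(P[...,2]<hi);print(nm,m.sum(),P[m].mean(0).round(3),np.percentile(P[m][:,2],[10,90]))
print(arm.sense()['joint_pos'])
```

```text
jar 250 [ 0.454 -0.242  0.115] [0.11090092 0.11884881]
mill 40 [0.464 0.312 0.177] [0.16417267 0.18655575]
[ 0.32428841  0.35129374 -1.22663969  1.50547091  0.33191258  1.51668403
 -0.9463627 ]
```

Call:
arm_command:
  steps:
    - {"translation": [1, 0, 45], "angular": [0, 0, 0], "claw": 1}
    - {"translation": [1, 0, 90], "angular": [0, 0, 0], "claw": 1}
    - {"translation": [1, 0, 118], "angular": [0, 0, 0], "claw": 1}
    - {"translation": [1, 0, 133], "angular": [0, 0, 0], "claw": 1}
    - {"translation": [1, 0, 133], "angular": [0, 0, 0], "claw": 1}
    - {"translation": [1, 0, 133], "angular": [0, 0, 0], "claw": 0}
    - {"translation": [1, 0, 133], "angular": [0, 0, 0], "claw": 0}
    - {"translation": [1, 0, 133], "angular": [0, 0, 0], "claw": 0}
    - {"translation": [1, 0, 133], "angular": [0, 0, 0], "claw": 0}
    - {"translation": [1, 0, 133], "angular": [0, 0, 0], "claw": 0}
  squeeze: 20

```text
time: 12.92
eef_pos: [0.4732, 0.3313, 0.1666]
eef_rot: [0.722, 0.692, -0.0, -0.0]
force: [-1.1, -0.3, 1.4]
finger_gap: 0.0473
grasp_force: 16.4
```

```bash
python3 -c "
from h import *
print(arm.sense()['joint_pos'], delta([.552,-.239,.375]))"
```

```text
[ 0.27486241  0.44315897 -1.16199996  1.69379035  0.42209558  1.28725017
 -1.01636371] [-566.5  102.9 -208.4]
```

Call:
arm_command:
  steps:
    - {"translation": [0, 0, 0], "angular": [0, 0, 0], "claw": -0.3}
    - {"translation": [0, 0, -15], "angular": [0, 0, 0], "claw": -0.3}
    - {"translation": [0, 0, -60], "angular": [0, 0, 0], "claw": -0.3}
    - {"translation": [0, 0, -110], "angular": [0, 0, 0], "claw": -0.3}
    - {"translation": [0, 0, -160], "angular": [0, 0, 0], "claw": -0.3}
    - {"translation": [0, 0, -205], "angular": [0, 0, 0], "claw": -0.3}
    - {"translation": [-50, 10, -208], "angular": [0, 0, 0], "claw": -0.3}
    - {"translation": [-110, 20, -208], "angular": [0, 0, 0], "claw": -0.3}
    - {"translation": [-170, 30, -208], "angular": [0, 0, 0], "claw": -0.3}
    - {"translation": [-230, 40, -208], "angular": [0, 0, 0], "claw": -0.3}
    - {"translation": [-290, 50, -208], "angular": [0, 0, 0], "claw": -0.3}
    - {"translation": [-350, 60, -208], "angular": [0, 0, 0], "claw": -0.3}
    - {"translation": [-410, 72, -208], "angular": [0, 0, 0], "claw": -0.3}
    - {"translation": [-465, 84, -208], "angular": [0, 0, 0], "claw": -0.3}
    - {"translation": [-515, 95, -208], "angular": [0, 0, 0], "claw": -0.3}
    - {"translation": [-550, 103, -208], "angular": [0, 0, 0], "claw": -0.3}
    - {"translation": [-566, 103, -208], "angular": [0, 0, 0], "claw": -0.3}
    - {"translation": [-566, 103, -208], "angular": [0, 0, 0], "claw": -0.3}
    - {"translation": [-566, 103, -208], "angular": [0, 0, 0], "claw": -0.3}

```text
time: 15.3
eef_pos: [0.5524, -0.236, 0.3752]
eef_rot: [0.721, 0.693, 0.0, 0.0]
force: [0.3, 0.0, -1.5]
finger_gap: 0.0468
grasp_force: 20.0
```

Run:
```python
from h import *
T=tool();s=arm.snapshot('wrist');save(s,'w4.png');P=cloud(s,T);q=arm.sense()
Z=(P-T[:3,3])@T[:3,:3]
m=(np.abs(Z[...,0])<.05)&(np.abs(Z[...,1])<.03)&(Z[...,2]>.025)&(Z[...,2]<.16);print(m.sum(),Z[m].min(0),Z[m].max(0))
print(q['joint_pos'],q['finger_gap'])
```

```text
2969 [-0.0078717  -0.02949731  0.02507799] [0.0301662  0.02745787 0.12521848]
[ 1.16157499  0.34164748 -1.06645374  1.30709409  0.2991983   1.65959935
  0.10917521] 0.04678626531751879
```

View pics/w4.png

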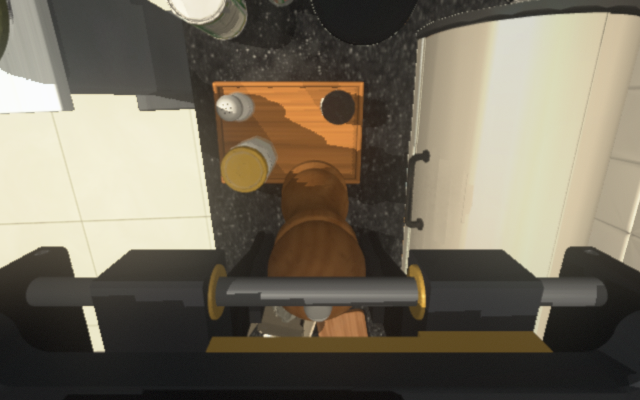

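The mill hangs upright at (315,240) over the free tray corner; the jar stands at (247,165). Lowering.

Call:
arm_command:
  steps:
    - {"translation": [-2, 0, 50], "angular": [0, 0, 0], "claw": -0.3}
    - {"translation": [-2, 0, 105], "angular": [0, 0, 0], "claw": -0.3}
    - {"translation": [-2, 0, 160], "angular": [0, 0, 0], "claw": -0.3}
    - {"translation": [-2, 0, 200], "angular": [0, 0, 0], "claw": -0.3}
    - {"translation": [-2, 0, 225], "angular": [0, 0, 0], "claw": -0.3}
    - {"translation": [-2, 0, 235], "angular": [0, 0, 0], "claw": -0.3}
    - {"translation": [-2, 0, 238], "angular": [0, 0, 0], "claw": -0.3}
    - {"translation": [-2, 0, 239], "angular": [0, 0, 0], "claw": -0.3}
    - {"translation": [-2, 0, 240], "angular": [0, 0, 0], "claw": -0.3}
    - {"translation": [-2, 0, 240], "angular": [0, 0, 0], "claw": -0.3}

```text
time: 16.6
eef_pos: [0.5526, -0.2408, 0.1353]
eef_rot: [0.722, 0.692, 0.0, 0.001]
force: [0.9, 0.2, -1.9]
finger_gap: 0.047
grasp_force: 20.0
```

Call:
arm_command:
  steps:
    - {"translation": [0, 0, 1], "angular": [0, 0, 0], "claw": -0.3}
    - {"translation": [0, 0, 1], "angular": [0, 0, 0], "claw": -0.3}

```text
time: 16.85
eef_pos: [0.5528, -0.2405, 0.135]
eef_rot: [0.722, 0.692, 0.0, 0.001]
force: [-1.2, 0.4, 5.6]
finger_gap: 0.047
grasp_force: 19.9
```

Call:
arm_command:
  steps:
    - {"translation": [0, 0, 1], "angular": [0, 0, 0], "claw": 0.3}
    - {"translation": [0, 0, 1], "angular": [0, 0, 0], "claw": 0.6}
    - {"translation": [0, 0, 1], "angular": [0, 0, 0], "claw": 0.6}
    - {"translation": [0, 0, -15], "angular": [0, 0, 0], "claw": 0.6}
    - {"translation": [0, 0, -60], "angular": [0, 0, 0], "claw": 0.6}
    - {"translation": [0, 0, -120], "angular": [0, 0, 0], "claw": 0.6}
    - {"translation": [0, 0, -180], "angular": [0, 0, 0], "claw": 0.6}
    - {"translation": [40, -5, -185], "angular": [0, 0, -1], "claw": 0.6}
    - {"translation": [386, -57, -185], "angular": [0, 0, -2.3], "claw": 0.6}
    - {"translation": [386, -57, -185], "angular": [0, 0, -3.6], "claw": 0.6}
    - {"translation": [386, -57, -185], "angular": [0, 0, -4.9], "claw": 0.6}
    - {"translation": [386, -57, -185], "angular": [0, 0, -6.2], "claw": 0.6}
    - {"translation": [386, -57, -185], "angular": [0, 0, -7.5], "claw": 0.6}
    - {"translation": [386, -57, -185], "angular": [0, 0, -8.7], "claw": 0.6}
    - {"translation": [386, -57, -185], "angular": [0, 0, -8.7], "claw": 0.6}
    - {"translation": [386, -57, -185], "angular": [0, 0, -8.7], "claw": 0.6}
    - {"translation": [386, -57, -185], "angular": [0, 0, -8.7], "claw": 0.6}
    - {"translation": [386, -57, -185], "angular": [0, 0, -8.7], "claw": 0.6}

```text
time: 19.1
eef_pos: [0.5119, 0.146, 0.3185]
eef_rot: [0.199, 0.98, -0.0, -0.0]
force: [0.9, 0.3, 0.3]
finger_gap: 0.0697
grasp_force: 0.0
```

Run:
```python
from h import *
T=tool();s=arm.snapshot('wrist');save(s,'w5.png');P=cloud(s,T);t=arm.snapshot('top');Q=cloud(t)
print(T.round(3),arm.sense()['joint_pos'])
for nm,x,y,lo,hi in(('jar',.454,-.242,.1,.13),('mill',.552,-.24,.14,.18)):
    m=(np.hypot(Q[...,0]-x,Q[...,1]-y)<.04)&(Q[...,2]>lo)&(Q[...,2]<hi);print(nm,m.sum(),Q[m].mean(0).round(3),Q[m].max(0).round(3))
reg=(P[...,0]>.38)&(P[...,0]<.63)&(P[...,1]>.05)&(P[...,1]<.46)
for lo,hi in((.006,.017),(.030,.043),(.045,.055),(.05,.064)):
    n,L,S,C=cv2.connectedComponentsWithStats((reg&(P[...,2]>lo)&(P[...,2]<hi)).astype(np.uint8))
    for i in range(1,n):
        if S[i,4]>25:
            q=(P[L==i][:,:2]*1000).astype(np.float32);r=cv2.minAreaRect(q);c=cv2.minEnclosingCircle(q)
            print(lo,C[i].round(),S[i,4],P[L==i].mean(0).round(3),np.round(r[0],1),np.round(r[1],1),round(r[2],1),'circ',np.round(c[0],1),round(c[1],1))
```

```text
[[-0.92   0.391 -0.     0.512]
 [ 0.391  0.92  -0.     0.146]
 [ 0.    -0.    -1.     0.318]
 [ 0.     0.     0.     1.   ]] [ 0.84864234  0.22018445 -1.33673279  1.57394281  0.21447932  1.51720294
  0.67614333]
jar 192 [ 0.457 -0.247  0.115] [ 0.487 -0.217  0.126]
mill 155 [ 0.547 -0.234  0.158] [ 0.574 -0.215  0.18 ]
0.006 [317. 150.] 9271 [0.506 0.15  0.013] [511.5 147.7] [120.2 179.3] 67.1 circ [511.3 148. ] 107.4
0.006 [290. 228.] 186 [0.6   0.065 0.013] [600.5  64. ] [61.8  9.8] 20.2 circ [601.2  62. ] 30.9
0.03 [453.  93.] 19573 [0.504 0.342 0.038] [511.8 343.4] [156.4 215.7] 89.5 circ [511.2 343.5] 129.6
0.045 [405.  54.] 53 [0.433 0.297 0.052] [433.6 298.1] [ 9.5 11.5] 87.4 circ [433.8 299.2] 6.0
0.045 [317. 157.] 812 [0.509 0.149 0.049] [511.1 148.3] [ 13.6 102.9] 66.7 circ [511.4 148.7] 51.7
0.045 [507. 143.] 59 [0.588 0.385 0.051] [588.8 386.2] [ 7.4 11.6] 54.9 circ [589.8 387.5] 5.8
0.05 [407.  53.] 83 [0.434 0.298 0.056] [433.7 299.2] [11.  11.2] 61.7 circ [433.8 299.4] 5.9
0.05 [509. 144.] 73 [0.589 0.386 0.055] [589.2 386.1] [ 7.5 11.1] 57.1 circ [589.8 387.3] 5.7
```

View pics/w5.png

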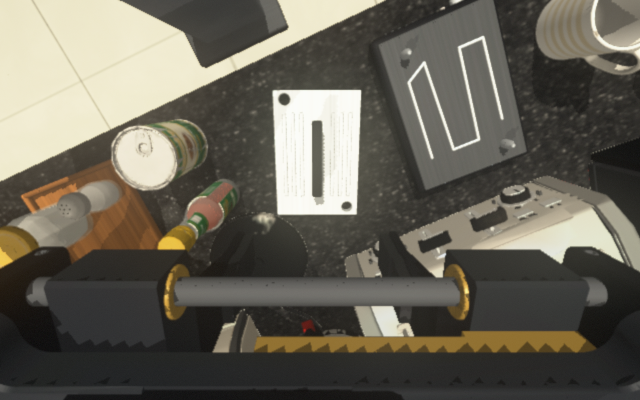

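Plate bar is at (317,157), already aligned with the tool. Both pins are clear at (407,53) and (508,144), and the deck is empty. Grasping the bar.

Call:
arm_command:
  steps:
    - {"translation": [1, 2, 55], "angular": [0, 0, 0], "claw": 0.3}
    - {"translation": [1, 2, 110], "angular": [0, 0, 0], "claw": 0.3}
    - {"translation": [1, 2, 165], "angular": [0, 0, 0], "claw": 0.3}
    - {"translation": [1, 2, 215], "angular": [0, 0, 0], "claw": 0.3}
    - {"translation": [1, 2, 250], "angular": [0, 0, 0], "claw": 0.3}
    - {"translation": [1, 2, 272], "angular": [0, 0, 0], "claw": 0.3}
    - {"translation": [1, 2, 284], "angular": [0, 0, 0], "claw": 0.3}
    - {"translation": [1, 2, 284], "angular": [0, 0, 0], "claw": 0.3}
    - {"translation": [1, 2, 284], "angular": [0, 0, 0], "claw": 0.3}
  squeeze: 45

```text
time: 20.32
eef_pos: [0.5124, 0.15, 0.0357]
eef_rot: [0.198, 0.98, 0.0, 0.001]
force: [-0.4, -0.2, 0.3]
finger_gap: 0.0567
grasp_force: 0.0
```

```bash
python3 -c "
from h import *
print(arm.sense()['joint_pos'],arm.sense()['force'])"
```

```text
[ 0.58431928  0.50411926 -1.09204397  1.92045846  0.52268236  1.03506193
  0.43568811] [-0.36913605 -0.17378806  0.34450731]
```

Call:
arm_command:
  steps:
    - {"translation": [0, 0, 0], "angular": [0, 0, 0], "claw": -1}
    - {"translation": [0, 0, 0], "angular": [0, 0, 0], "claw": -1}
    - {"translation": [0, 0, 0], "angular": [0, 0, 0], "claw": -1}
    - {"translation": [0, 0, 0], "angular": [0, 0, 0], "claw": -1}
    - {"translation": [0, 0, 0], "angular": [0, 0, 0], "claw": -1}
    - {"translation": [0, 0, 0], "angular": [0, 0, 0], "claw": -1}
    - {"translation": [0, 0, -10], "angular": [0, 0, 0], "claw": -1}
    - {"translation": [0, 0, -40], "angular": [0, 0, 0], "claw": -1}
    - {"translation": [0, 0, -80], "angular": [0, 0, 0], "claw": -1}
    - {"translation": [0, 0, -120], "angular": [0, 0, 0], "claw": -1}
    - {"translation": [0, 0, -140], "angular": [0, 0, 0], "claw": -1}
    - {"translation": [0, 0, -140], "angular": [0, 0, 0], "claw": -1}

```text
time: 21.82
eef_pos: [0.512, 0.15, 0.1752]
eef_rot: [0.198, 0.98, 0.0, 0.001]
force: [-0.7, 0.1, -6.0]
finger_gap: 0.0137
grasp_force: 45.0
```

```bash
python3 -c "
from h import *
q=arm.sense();print(q['joint_pos'],q['force'],q['torque'],q['finger_gap'],tool().round(4),delta([.512,.343,.176]))"
```

```text
[ 0.74635378  0.33205387 -1.25461896  1.78855712  0.33233015  1.26082806
  0.57663301] [-0.74307923  0.06796966 -5.99179084] [ 0.01927146 -0.12123561 -0.0370828 ] 0.013675374076086115 [[-9.216e-01  3.882e-01  2.200e-03  5.120e-01]
 [ 3.882e-01  9.216e-01  1.000e-04  1.500e-01]
 [-2.000e-03  1.000e-03 -1.000e+00  1.752e-01]
 [ 0.000e+00  0.000e+00  0.000e+00  1.000e+00]] [ 74.9 177.9  -0.8]
```

Call:
arm_command:
  steps:
    - {"translation": [8, 18, 0], "angular": [0, 0, -0.3], "claw": -1}
    - {"translation": [20, 48, 0], "angular": [0, 0, -0.8], "claw": -1}
    - {"translation": [33, 78, 0], "angular": [0, 0, -1.3], "claw": -1}
    - {"translation": [46, 108, 0], "angular": [0, 0, -1.8], "claw": -1}
    - {"translation": [58, 138, 0], "angular": [0, 0, -2.3], "claw": -1}
    - {"translation": [70, 165, 0], "angular": [0, 0, -2.6], "claw": -1}
    - {"translation": [75, 178, 0], "angular": [0, 0, -2.83], "claw": -1}
    - {"translation": [75, 178, 0], "angular": [0, 0, -2.83], "claw": -1}
    - {"translation": [75, 178, 0], "angular": [0, 0, -2.83], "claw": -1}
    - {"translation": [75, 178, 0], "angular": [0, 0, -2.83], "claw": -1}

```text
time: 23.08
eef_pos: [0.512, 0.3412, 0.1743]
eef_rot: [0.003, 1.0, -0.001, 0.0]
force: [0.1, 0.0, -4.7]
finger_gap: 0.0134
grasp_force: 45.0
```

Run:
```python
from h import *
T=tool();s=arm.snapshot('wrist');save(s,'w6.png');P=cloud(s,T);I=s['pixels']
print(T.round(4),arm.sense()['joint_pos'])
Z=(P-T[:3,3])@T[:3,:3]
m=(Z[...,2]>.008)&(Z[...,2]<.04)&(np.abs(Z[...,0])<.12)&(np.abs(Z[...,1])<.09)
q=P[m];print(m.sum(),'tilt plane',np.linalg.lstsq(np.c_[q[:,:2],np.ones(len(q))],q[:,2],rcond=None)[0].round(4),q[:,2].mean())
r=cv2.minAreaRect((q[:,:2]*1000).astype(np.float32));print(r)
# holes: dark enclosed regions within plate hull
hull=np.zeros((400,640),np.uint8);c=cv2.convexHull(np.argwhere(m)[:,::-1].astype(np.int32));cv2.fillConvexPoly(hull,c,1)
g=((hull>0)&~m).astype(np.uint8);n,L,S,C=cv2.connectedComponentsWithStats(g)
K=s['camera_matrix'];W=T@s['tool_from_camera'];zt=q[:,2].mean()
for i in range(1,n):
    if 60<S[i,4]<4000:
        d=W[:3,:3]@np.linalg.solve(K,[*C[i],1]);k=(zt-W[2,3])/d[2];print(C[i].round(),S[i],(W[:3,3]+k*d).round(4))
```

```text
[[-1.000e+00  5.700e-03  2.000e-04  5.120e-01]
 [ 5.700e-03  1.000e+00 -1.300e-03  3.412e-01]
 [-2.000e-04 -1.300e-03 -1.000e+00  1.743e-01]
 [ 0.000e+00  0.000e+00  0.000e+00  1.000e+00]] [ 0.25070213  0.56202338 -1.19745235  1.58983332  0.53318097  1.35945308
  0.55520206]
33003 tilt plane [0.0117 0.0038 0.1461] 0.15291287831478917
((502.7213134765625, 341.9611511230469), (120.99764251708984, 158.16412353515625), 89.58912658691406)
[234. 105.] [222  90  25  31 576] [0.4349 0.2995 0.1529]
```

View pics/w6.png

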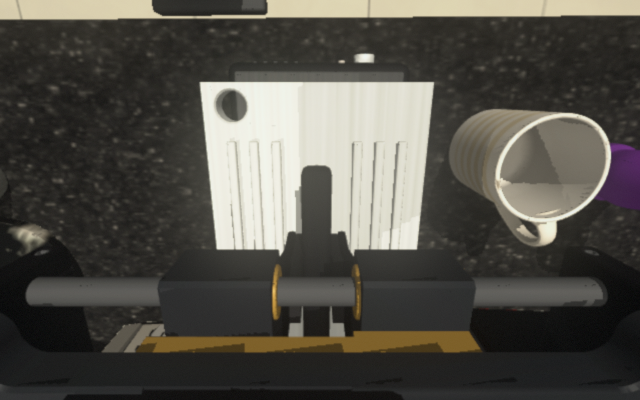

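The held plate is level over the base, with its hole at (234,105) within about 1.5 mm of the pin. Correcting and lowering to just above the pins.

Call:
arm_command:
  steps:
    - {"translation": [0.7, 1.5, 20], "angular": [0, 0, 0], "claw": -1}
    - {"translation": [0.7, 1.5, 45], "angular": [0, 0, 0], "claw": -1}
    - {"translation": [0.7, 1.5, 62], "angular": [0, 0, 0], "claw": -1}
    - {"translation": [0.7, 1.5, 72], "angular": [0, 0, 0], "claw": -1}
    - {"translation": [0.7, 1.5, 76], "angular": [0, 0, 0], "claw": -1}
    - {"translation": [0.7, 1.5, 76], "angular": [0, 0, 0], "claw": -1}
    - {"translation": [0.7, 1.5, 76], "angular": [0, 0, 0], "claw": -1}

```text
time: 24.0
eef_pos: [0.511, 0.3448, 0.0993]
eef_rot: [0.002, 1.0, 0.0, 0.001]
force: [0.7, -0.8, -4.5]
finger_gap: 0.0134
grasp_force: 45.0
```

Run:
```python
from h import *
T=tool();s=arm.snapshot('wrist');save(s,'w7.png');I=s['pixels'];print(T[:3,3],arm.sense()['force'])
cv2.imwrite('pics/w7c.png',cv2.resize(I[50:260,180:460],None,fx=2.8,fy=2.8,interpolation=cv2.INTER_CUBIC)[:,:,::-1])
W=T@s['tool_from_camera'];K=s['camera_matrix']
# project pin A at top (z=.060) and hole level
for X in([.4338,.2993,.060],[.4344,.2993,.060],[.4344,.2993,.038]):
    c=np.linalg.inv(W)@np.r_[X,1];p=K@c[:3];print((p[:2]/p[2]).round(1),((p[:2]/p[2]-[180,50])*2.8).round())
```

```text
[0.51099475 0.34477226 0.09925559] [ 0.26110862  0.02603572 -4.88985711]
[235.5 104.3] [155. 152.]
[235.6 105.3] [156. 155.]
[243.8 104.5] [179. 152.]
```

View pics/w7c.png

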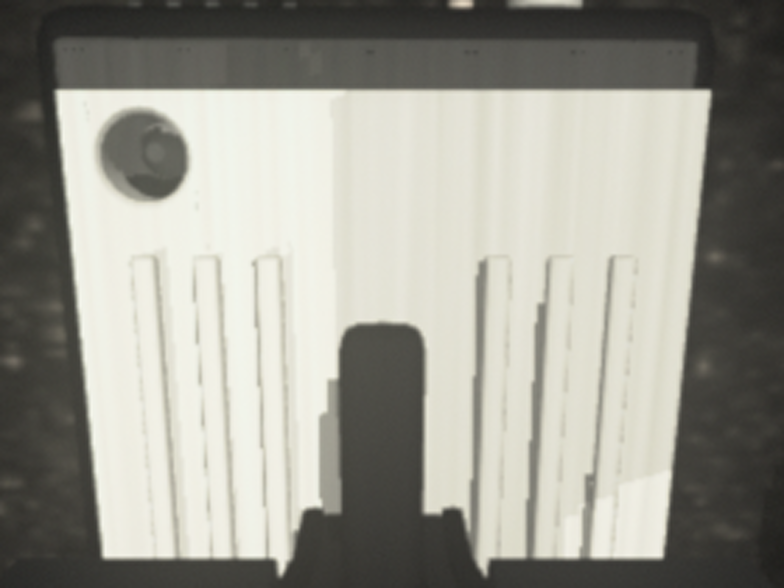

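The crop shows the hole rim centred at about (143,155) with radius 46, and the pin tip inside it at (155,152), as projected.

Run:
```python
from h import *
T=tool();s=arm.snapshot('wrist');W=T@s['tool_from_camera'];K=s['camera_matrix'];print(T[:3,3],T[:3,:3].round(4).tolist())
def ray(u,v,z):
    d=W[:3,:3]@np.linalg.solve(K,[180+u/2.8,50+v/2.8,1]);return (W[:3,3]+(z-W[2,3])/d[2]*d)
print('hole',ray(143,155,.0756),'r',ray(97,155,.0756)[1]-ray(143,155,.0756)[1],'pin',ray(155,152,.06))
```

```text
[0.51096819 0.34471165 0.09922896] [[-1.0, 0.0034, 0.001], [0.0034, 1.0, 0.0006], [-0.001, 0.0006, -1.0]]
hole [0.43401003 0.30065872 0.0756    ] r -0.008691536124747934 pin [0.43379432 0.29917347 0.06      ]
```

Call:
arm_command:
  steps:
    - {"translation": [0, -1.7, 0], "angular": [0, 0, 0.03], "claw": -1}
    - {"translation": [0, -1.7, 2], "angular": [0, 0, 0.03], "claw": -1}
    - {"translation": [0, -1.7, 5], "angular": [0, 0, 0.03], "claw": -1}
    - {"translation": [0, -1.7, 8], "angular": [0, 0, 0.03], "claw": -1}
    - {"translation": [0, -1.7, 10], "angular": [0, 0, 0.03], "claw": -1}
    - {"translation": [0, -1.7, 10], "angular": [0, 0, 0.03], "claw": -1}

```text
time: 24.85
eef_pos: [0.5105, 0.3426, 0.0882]
eef_rot: [0.004, 1.0, -0.0, -0.0]
force: [-0.6, 1.1, -5.0]
finger_gap: 0.0133
grasp_force: 45.0
```

No contact force. Continuing down past the taper.

Call:
arm_command:
  steps:
    - {"translation": [0, 0, 2], "angular": [0, 0, 0], "claw": -1}
    - {"translation": [0, 0, 4], "angular": [0, 0, 0], "claw": -1}
    - {"translation": [0, 0, 6], "angular": [0, 0, 0], "claw": -1}
    - {"translation": [0, 0, 8], "angular": [0, 0, 0], "claw": -1}
    - {"translation": [0, 0, 8], "angular": [0, 0, 0], "claw": -1}

```text
time: 25.48
eef_pos: [0.5106, 0.3425, 0.0803]
eef_rot: [0.004, 1.0, -0.0, -0.0]
force: [-0.3, 0.6, -4.8]
finger_gap: 0.0136
grasp_force: 45.0
```

Call:
arm_command:
  steps:
    - {"translation": [0, 0, 2], "angular": [0, 0, 0], "claw": -1}
    - {"translation": [0, 0, 4], "angular": [0, 0, 0], "claw": -1}
    - {"translation": [0, 0, 5], "angular": [0, 0, 0], "claw": -1}
    - {"translation": [0, 0, 6], "angular": [0, 0, 0], "claw": -1}
    - {"translation": [0, 0, 6], "angular": [0, 0, 0], "claw": -1}

```text
time: 26.1
eef_pos: [0.5106, 0.3426, 0.0744]
eef_rot: [0.004, 1.0, -0.0, -0.0]
force: [-0.1, 0.5, -5.0]
finger_gap: 0.0135
grasp_force: 45.0
```

Call:
arm_command:
  steps:
    - {"translation": [0, 0, 0.7], "angular": [0, 0, 0], "claw": -1}
    - {"translation": [0, 0, 1.4], "angular": [0, 0, 0], "claw": -1}
    - {"translation": [0, 0, 1.4], "angular": [0, 0, 0], "claw": -1}

```text
time: 26.48
eef_pos: [0.5106, 0.3426, 0.073]
eef_rot: [0.004, 1.0, -0.0, -0.0]
force: [0.3, 0.0, -4.0]
finger_gap: 0.0136
grasp_force: 45.0
```

Call:
arm_command:
  steps:
    - {"translation": [0, 0, 0.7], "angular": [0, 0, 0], "claw": -1}
    - {"translation": [0, 0, 1.2], "angular": [0, 0, 0], "claw": -1}
    - {"translation": [0, 0, 1.2], "angular": [0, 0, 0], "claw": -1}

```text
time: 26.85
eef_pos: [0.5107, 0.3428, 0.0724]
eef_rot: [0.004, 1.0, -0.0, 0.0]
force: [-0.6, -0.8, -0.3]
finger_gap: 0.0132
grasp_force: 45.0
```

Call:
arm_command:
  steps:
    - {"translation": [0, 0, 0.4], "angular": [0, 0, 0], "claw": -1}
    - {"translation": [0, 0, 0.8], "angular": [0, 0, 0], "claw": -1}
    - {"translation": [0, 0, 0.8], "angular": [0, 0, 0], "claw": -1}

```text
time: 27.22
eef_pos: [0.5107, 0.3428, 0.0724]
eef_rot: [0.004, 1.0, -0.0, 0.0]
force: [-2.2, -3.4, 6.9]
finger_gap: 0.0137
grasp_force: 45.0
```

Seated with firm contact. Releasing gently and backing off upward.

Call:
arm_command:
  steps:
    - {"translation": [0, 0, 0], "angular": [0, 0, 0], "claw": -0.6}
    - {"translation": [0, 0, 0], "angular": [0, 0, 0], "claw": -0.2}
    - {"translation": [0, 0, 0], "angular": [0, 0, 0], "claw": 0.2}
    - {"translation": [0, 0, 0], "angular": [0, 0, 0], "claw": 0.2}
    - {"translation": [0, 0, 0], "angular": [0, 0, 0], "claw": 0.2}
    - {"translation": [0, 0, -20], "angular": [0, 0, 0], "claw": 0.2}
    - {"translation": [0, 0, -60], "angular": [0, 0, 0], "claw": 0.2}
    - {"translation": [0, 0, -110], "angular": [0, 0, 0], "claw": 0.2}
    - {"translation": [0, 0, -170], "angular": [0, 0, 0], "claw": 0.2}
    - {"translation": [0, 0, -225], "angular": [0, 0, 0], "claw": 0.2}
    - {"translation": [0, 0, -225], "angular": [0, 0, 0], "claw": 0.2}
    - {"translation": [0, 0, -225], "angular": [0, 0, 0], "claw": 0.2}

```text
time: 28.72
eef_pos: [0.5104, 0.3427, 0.2965]
eef_rot: [0.004, 1.0, -0.0, 0.0]
force: [-0.0, -0.5, -0.8]
finger_gap: 0.0525
grasp_force: 0.0
```

Run:
```python
from h import *
T=tool();s=arm.snapshot('wrist');P=cloud(s,T);I=s['pixels']
print(T[:3,3],arm.sense()['force'])
m=(abs(P[...,0]-.512)<.12)&(abs(P[...,1]-.343)<.09)&(P[...,2]>.044)&(P[...,2]<.056)&(I.min(-1)>150)
q=P[m];print(m.sum(),np.linalg.lstsq(np.c_[q[:,:2]-[.512,.343],np.ones(len(q))],q[:,2],rcond=None)[0].round(4),cv2.minAreaRect((q[:,:2]*1000).astype(np.float32)))
for nm,x,y in(('pinA',.434,.299),('pinB',.591,.387)):
    k=(np.hypot(P[...,0]-x,P[...,1]-y)<.012)&(P[...,2]>.0535);print(nm,k.sum(),P[k].max(0) if k.any() else '')
t=arm.snapshot('top');Q=cloud(t)
for nm,x,y,lo,hi in(('jar',.454,-.242,.1,.13),('mill',.552,-.24,.14,.19),('salt',.435,-.161,.075,.11),('spice',.583,-.168,.09,.115),('bottle',.509,-.005,.18,.21),('tin',.421,-.031,.1,.125),('tea',.507,-.408,.18,.25)):
    k=(np.hypot(Q[...,0]-x,Q[...,1]-y)<.06)&(Q[...,2]>lo)&(Q[...,2]<hi);print(nm,k.sum(),Q[k].mean(0).round(3),Q[k][:,2].max().round(3))
```

```text
[0.51044007 0.34266244 0.29654445] [-0.12861775  0.54887852 -0.02888288]
11889 [ 0.0005 -0.0002  0.051 ] ((512.199462890625, 343.6200866699219), (120.2751235961914, 179.0569610595703), 89.45700073242188)
pinA 57 [0.43825231 0.30447189 0.06166543]
pinB 41 [0.59320133 0.39270997 0.06228145]
jar 43 [ 0.474 -0.253  0.115] 0.12
mill 154 [ 0.547 -0.234  0.158] 0.177<stdin>:10: RuntimeWarning: Mean of empty slice.
  ret = um.true_divide(
Traceback (most recent call last):
ValueError: zero-size array to reduction operation maximum which has no identity
```

The plate lies flat at 51 mm with no tilt and both pins show through it. The jar and mill stand upright in the tray; the arm hides the rest of the top view. Handing in.

```bash
python3 -c "
from rig import arm
print(arm.hand_in())"
```

```text
the job is handed in; nothing more can be done
None
```

I handed the job in at about 29 s: the sugar jar and pepper mill stand upright on the tray floor, and the grill plate lies flush over both pins; I felt no contact with anything else, but my final camera check of the other objects was cut short because the arm hid them.

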